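# Start the slide warmer from its key row

## Robot

A 6-joint arm with a two-finger parallel gripper is mounted at the origin on the work surface. World frame = base frame: x ahead of the robot, y to its left, z up, the work surface at z = 0. Lengths are in m, angles in rad, forces in N, time in s.
With the tool pointing down it reaches from about 0.375 to 0.975 m from the base axis. Payload 3.8 kg.
Tool frame: the origin (TCP) lies where the fingers leave the gripper's body, on its centre line; the fingertips stand 73 mm ahead of it and the grasp point (between the pads) lies 54 mm ahead of it; z points along the fingers, y is the line along which they close (so a half turn about z gives the same grasp; the last joint's range is limited). The gripper opens to 85 mm and grips with 20 to 120 N. Pads are 22 mm wide; open, the fingers measure 114 mm over their backs; the gripper's body (76 mm by 85 mm) begins 54 mm behind the grasp point. The pads swing forward as they close: fully open they stand 13 mm farther back than shut.
Start: joints at [-1.283, 0.264, 1.604, -0, 1.274, -0.037], TCP at [0.215, -0.64, 0.304] pointing down, gripper open.
Joint ranges: [-2.63, 2.63], [-0.94, 2.18], [0.31, 2.57], [-1.31, 4.45], [0, 2.66], [-2.55, 2.55]. Speed limits (rad/s): [2.57, 2.57, 3.14, 3.14, 3.14, 3.14].

## Interface

Orientations are given as a unit quaternion [x, y, z, w].
In Python, from plant import manip, optics gives the robot as it stands. The module is installed in compiled form; this text tells all that it offers.
- The arm moves only by the tool step_arm, never from a script. Its argument "steps" is text: rows parted by semicolons, each of 6 numbers parted by spaces: the shift along the tool's x, y, z in mm, then the turn, a rotation vector about the tool's x, y, z in degrees. A call has 1 to 5 rows; each row is the pose to reach, as a shift and turn from the pose commanded when the call began, along the tool's axes at that moment; what a row does not reach only later rows make up. A row lasts 1/10 s, in which the tool goes at most 50 mm and 8.59 degrees, less where a joint would pass 70% of its speed; a pose out of reach is approached as far as the arm can. A call with a gripper value outside its range is refused whole. "hand" is the opening, from -1 (shut) to 1 (fully open), set as the call begins (left out, the last holds). The fingers move at their own pace and stop on an object; "newtons" is the grip in N (left out, the last holds). Time passes only in rows, so rows that repeat a pose let the fingers close. It gives the time, the measured TCP pose, the force, the opening and the grip force at its end, in the units of the state.
- manip.observe(): the state, without advancing time (a new reading comes with each control period).
- optics.camera(name): name is "scene" or "top"; returns the picture (400x640x3 uint8, red, green, blue); there is no depth.
- optics.calibration(name): a dict with "K" (3x3 intrinsics, pixels), "cam_to_world" (4x4, takes a point from camera to world coordinates). Camera axes: x right, y up, looking along -z (the intrinsics and any distortion apply to the point x, -y, -z); pixel columns grow to the right and rows downward; lengths in m; the calibration is good to about 2 mm. A picture is of the moment at which its call begins. calibration takes no time and is no camera call.
- manip.hand_in(): hands the job in; it is judged then, once.
The state is a dict: "t": time; "joint_positions": joint angles; "dq": joint speeds; "joint_torque": joint torques, N m; "tcp_pos": TCP position; "ee_rot": TCP orientation; "force": force on the tool from outside, world axes, zero at the start; "moment": the same for the moment, N m; "grip_width": finger opening in m; "grasp_force": force on a finger pad.
Only numpy, scipy, OpenCV 4.12 (cv2) and the standard library are available. Lean on these libraries where they do the work, as an engineer would, in place of code of your own. Each camera call takes 0.05 s, during which the arm holds its last target. There are 200 camera calls.

## Task

Start the slide warmer with the closed fingertips: push the far, white-marked end of the black rocker down to switch the power on, then press the blue preset key all the way down, where it stays, then press the green start key fully down and let it come up again. Leave the yellow and white keys unpressed, and leave the glassware and everything else standing around where it is.

Things in the scene. Friction and masses are not known exactly. Their poses are not given: they have to be found in the camera images.
- warmer: Cream slide warmer, fixed. Origin: on the table under the middle of its row of controls; x away from the robot, y along the row. Console: x -55 to 55 mm, y -165 to 165, top at 55 mm. Aluminium bed behind it: x 55 to 285, top at 45 mm. On the console five grey modules, 76 (x) by 50 (y), 12 mm thick, square to the warmer, at y = -112, -56, 0, 56, 112 in any order: rocker, blue, yellow, white, green.
- rocker (a joint): Black power rocker, 58 mm long along the warmer's x, 30 mm wide, on a hinge along the warmer's y. 0 rad = off (far end up, as at the start), 0.44 rad = on (far end fully down). Steady friction, about 4 N down on the far end turns it, and it stays wherever it is left, so push it down to its stop; the pressed half then lies level.
- rocker_far (a point): Point on the top face of the rocker's far half (the half away from the robot, with a short white bar across it), 17 mm beyond the hinge when off and 24 mm when on; moves with the rocker. 88 mm above the table when off (the face slopes up away from the robot), 79 mm when fully on.
- blue_key (a joint): Blue preset key. Latching key: value 0 = up, 0.008 m = fully down. A steady friction of about 4 N resists it and it stays wherever it is left, so press it down to its stop. Starts up.
- blue_top (a point): Centre of the blue key's top face (cap 32 x 32 mm), 79 mm above the table when up, 71 mm when down. Moves with the key.
- yellow_key (a joint): Yellow preset key, not to be pressed. 0 = up, 0.008 m = fully down; friction of about 4 N, stays where it is left. Starts up.
- yellow_top (a point): Centre of the yellow key's top face (cap 32 x 32 mm), 79 mm above the table when up.
- white_key (a joint): White preset key, not to be pressed. 0 = up, 0.008 m = fully down; friction of about 4 N, stays where it is left. Starts up.
- white_top (a point): Centre of the white key's top face (cap 32 x 32 mm), 79 mm above the table when up.
- green_key (a joint): Green start key, a spring button: value 0 = up, 0.008 m = fully down, which takes about 5 N (1.5 N to start moving). It comes up again when released.
- green_top (a point): Centre of the green key's top face (cap 32 x 32 mm), 79 mm above the table when up, 71 mm when down. Moves with the key.
- beaker_a: Empty glass beaker, 68 mm wide, 80 mm tall, standing on the warmer's bed behind the controls; origin at the centre of its underside. Leave it.
- slide_box: Flat blue slide box, 80 x 100 x 32 mm, on the bed; origin at the centre of its underside. Leave it.
- stain_jar: Small jar, 44 mm wide, 75 mm tall, on the bed; origin at the centre of its underside. Leave it.
- beaker_b: Empty glass beaker, 68 mm wide, 80 mm tall, on the table between the robot and the controls; origin at the centre of its underside. Leave it.
- marker: Red marker pen, 125 mm long, 14 mm thick, lying on the table between the robot and the controls; origin at the centre of its underside. Leave it.
- beaker_c: Empty glass beaker, 68 mm wide, 80 mm tall, on the table to the left; origin at the centre of its underside. Leave it.
- dropper_bottle: Amber bottle, 48 mm wide, 110 mm tall, on the table to the right; origin at the centre of its underside. Leave it.

How it is judged:
By the outcome, as a careful person would: the job done as asked, in the order asked, and still so for the second after the job is handed in, with the robot touching nothing.
It also fails if it takes over 40 s, if anything falls off the work surface, if the arm or the gripper's body presses on something with over 40 N, if the wrist force passes 120 N, or if a joint passes its speed limit or range.

## Working session

There is one attempt and no reset: what is moved stays moved. The work goes in short steps, Python scripts to look and compute and a tool call to move; the robot and the scene stay as the last step left them, time stands still between calls to the robot, and variables do not carry over. Pictures are saved under pics/ and viewed, at most 10 in all, crops included, and the job is handed in when it is done.

Besides the shell and the picture viewer there is one more tool, called after "Emit:" as name(argument=value, ...) on one line, values as JSON. step_arm: Moves the arm, as the interface text tells. Its arguments: {"type":"object","properties":{"steps":{"type":"string"},"hand":{"type":"number"},"newtons":{"type":"number"}},"required":["steps"]}

```bash
mkdir -p pics; python3 - <<'E'
from plant import manip, optics
import cv2
for n in ("top","scene"):
    cv2.imwrite(f"pics/{n}0.png",optics.camera(n)[:,:,::-1])
    c=optics.calibration(n);print(n,{k:(v.round(4).tolist() if hasattr(v,'round') else v) for k,v in c.items()})
s=manip.observe();print(s['t'],s['tcp_pos'],s['ee_rot'],s['force'])
E
```

```text
top {'K': [[382.0404, 0.0, 321.7388], [0.0, 382.0404, 195.3173], [0.0, 0.0, 1.0]], 'cam_to_world': [[0.0113, 0.9963, -0.0855, 0.4865], [-0.9996, 0.0089, -0.028, -0.0045], [-0.0272, 0.0858, 0.9959, 1.0532], [0.0, 0.0, 0.0, 1.0]]}
scene {'K': [[501.3474, 0.0, 322.1729], [0.0, 501.3474, 199.769], [0.0, 0.0, 1.0]], 'cam_to_world': [[0.5626, -0.5322, 0.6327, 1.3747], [0.8268, 0.3605, -0.4319, -0.566], [0.0018, 0.766, 0.6428, 0.9149], [0.0, 0.0, 0.0, 1.0]]}
0.1 [ 0.21525448 -0.63919494  0.30265046] [ 9.86842397e-01  1.61681716e-01 -1.33816655e-04 -1.04301932e-03] [ 0.36280898 -0.20049826  0.04055227]
```

View pics/top0.png

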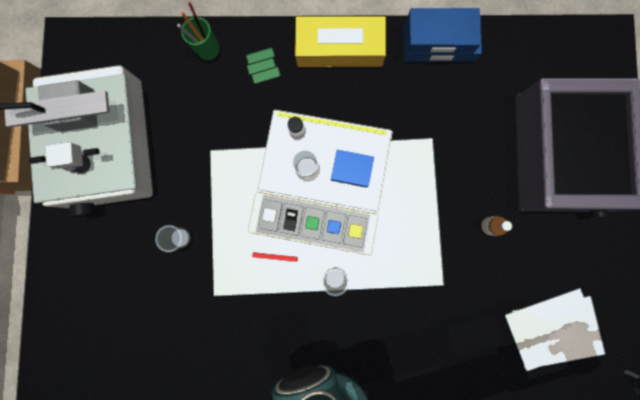

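View pics/scene0.png

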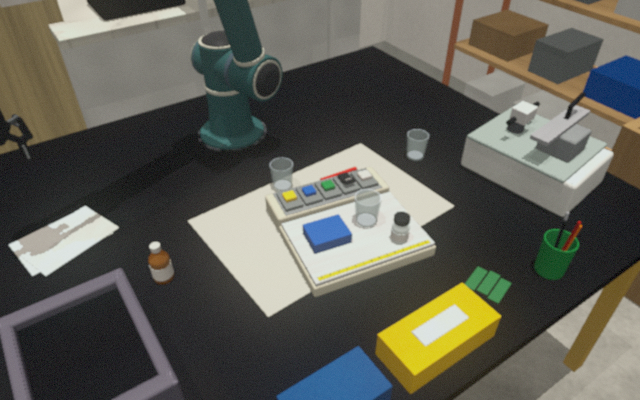

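The top view shows the row from left to right: white (269,214), rocker (291,219), green (312,223), blue (334,227) and yellow (356,231). Beaker_a is at (306,165), behind the row. The scene view shows the same order mirrored.

```bash
cat > h.py <<'E'
import numpy as np, cv2
from plant import manip, optics
def ray(n,uv):
    c=optics.calibration(n);K=np.array(c["K"]);T=np.array(c["cam_to_world"])
    d=np.linalg.inv(K)@[uv[0],uv[1],1];d=T[:3,:3]@(d*[1,-1,-1]);return T[:3,3],d/np.linalg.norm(d)
def plane(n,uv,z):
    o,d=ray(n,uv);return o+d*(z-o[2])/d[2]
def tri(a,b):
    (o,d),(p,e)=a,b
    s=np.linalg.lstsq(np.c_[d,-e],p-o,rcond=None)[0];A=o+d*s[0];B=p+e*s[1];return (A+B)/2,np.linalg.norm(A-B)
HUE={"yellow":(22,34),"blue":(105,122),"green":(50,85)}
GUESS={"top":{"yellow":(356,231),"blue":(334,227),"green":(312,223)},"scene":{"yellow":(291,196),"blue":(309,190),"green":(328,185)}}
def cent(n,img,k):
    h=cv2.cvtColor(img,cv2.COLOR_RGB2HSV);g=GUESS[n][k];m=cv2.inRange(h,(HUE[k][0],110,60),(HUE[k][1],255,255))
    w=np.zeros_like(m);cv2.circle(w,g,11,255,-1);M=cv2.moments(m&w,True)
    return (M["m10"]/M["m00"],M["m01"]/M["m00"]),M["m00"]
E
python3 - <<'E'
from h import *
im={n:optics.camera(n) for n in("top","scene")}
P=[]
for k in HUE:
    a,na=cent("top",im["top"],k);b,nb=cent("scene",im["scene"],k)
    p=plane("top",a,.079);q=plane("scene",b,.077);t,r=tri(ray("top",a),ray("scene",b))
    print(k,np.round(a,1),na,np.round(b,1),nb,p.round(4),q.round(4),t.round(4),round(r,4));P.append(p[:2])
P=np.array(P);Y=np.array([-.112,-.056,0])
d=np.polyfit(Y,P,1);u=d[0]/np.linalg.norm(d[0]);print("len",np.linalg.norm(d[0]))
yaw=np.arctan2(-u[0],u[1]);x=np.array([u[1],-u[0]]);o=P.mean(0)+.056*u
print("origin",o,"yaw deg",np.degrees(yaw),"rocker far off",o+.056*u+.017*x,"xaxis",x)
for n,b in(("top",(235,100,400,290)),("scene",(250,140,410,250))):
    x0,y0,x1,y1=b;cv2.imwrite(f"pics/{n}c.png",cv2.resize(im[n][y0:y1,x0:x1,::-1],None,fx=3,fy=3,interpolation=2))
cv2.imwrite("pics/both.png",np.vstack([cv2.resize(cv2.imread("pics/topc.png")[270:500],(495,230)),cv2.resize(cv2.imread("pics/scenec.png"),(495,340))]))
E
```

```text
yellow [355.2 230.7] 141.0 [289.1 195.8] 116.0 [ 0.4809 -0.0629  0.079 ] [ 0.4878 -0.0658  0.077 ] [ 0.4812 -0.0628  0.0711] 0.0012
blue [333.5 226.7] 137.0 [308.4 190.1] 97.0 [ 0.4905 -0.008   0.079 ] [ 0.4963 -0.0107  0.077 ] [ 0.4908 -0.0077  0.072 ] 0.0008
green [311.8 222.7] 116.0 [327.6 184.7] 77.0 [0.5001 0.0474 0.079 ] [0.506  0.0446 0.077 ] [0.5004 0.0481 0.0717] 0.0007
len 0.9993990866776229
origin [0.50009932 0.04734406] yaw deg -9.873940005469757 rocker far off [0.52645045 0.09959938] xaxis [ 0.98518742 -0.17148102]
```

View pics/both.png

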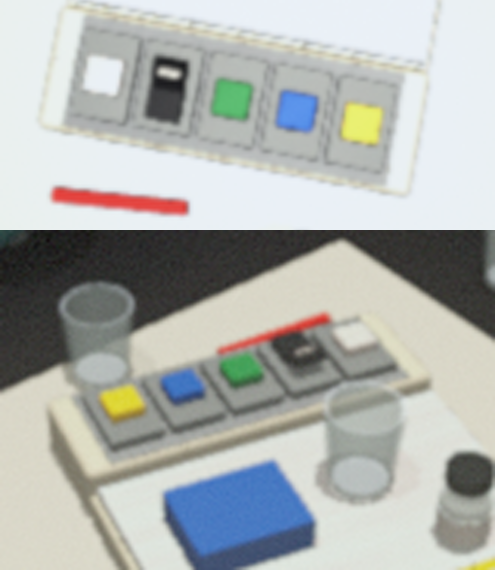

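```bash
cat >> h.py <<'E'
from scipy.spatial.transform import Rotation as R
O=np.array([.5001,.0473,0]);YAW=np.radians(-9.87)
RW=R.from_euler("z",YAW); RT=RW*R.from_euler("x",np.pi)
def go(name,x,y,ztip):
    s=manip.observe();Rc=R.from_quat(s["ee_rot"]);p=np.array(s["tcp_pos"])
    t=O+RW.apply([x,y,0])+[0,0,ztip+.073]
    print(name,"shift mm",(Rc.inv().apply(t-p)*1e3).round(1),"turn deg",np.degrees((Rc.inv()*RT).as_rotvec()).round(2))
def where():
    s=manip.observe();R_=R.from_quat(s["ee_rot"]);tip=np.array(s["tcp_pos"])+R_.apply([0,0,.073])
    print("t",s["t"],"tip in warmer mm",(RW.inv().apply(tip-O)*1e3).round(1),"F",np.round(s["force"],2),"grip",s["grip_width"],s["grasp_force"])
E
python3 - <<'E'
from h import *
where();go("rocker hi",.023,.056,.150)
print("beaker_a in warmer",RW.inv().apply(plane("top",(306,172),.045)-O))
E
```

```text
t 0.2 tip in warmer mm [-162.9 -725.2  230. ] F [ 0.29  0.16 -0.25] grip 0.08521573038237709 0.0
rocker hi shift mm [ 535.9 -598.1   80.9] turn deg [-8.000e-02  2.000e-02  2.848e+01]
beaker_a in warmer [0.12974874 0.04209578 0.045     ]
```

Emit:
step_arm(steps="33 -37 0 0 0 0; 66 -74 0 0 0 0; 99 -111 0 0 0 0; 132 -148 0 0 0 0; 165 -185 0 0 0 0", hand=-1, newtons=20)

```text
t: 0.7
tcp_pos: [0.313, -0.4098, 0.3037]
ee_rot: [0.987, 0.161, 0.0, -0.0]
force: [1.1, -0.3, -0.6]
grip_width: 0.0121
grasp_force: 0.0
```

Emit:
step_arm(steps="33 -37 0 0 0 0; 66 -74 0 0 0 0; 99 -111 0 0 0 0; 132 -148 0 0 0 0; 165 -185 0 0 0 0")

```text
t: 1.2
tcp_pos: [0.4103, -0.1818, 0.304]
ee_rot: [0.987, 0.161, 0.0, 0.0]
force: [0.4, 0.7, 0.1]
grip_width: -0.0003
grasp_force: 0.0
```

Emit:
step_arm(steps="33 -37 0 0 0 0; 66 -74 0 0 0 0; 99 -111 0 0 0 0; 132 -148 0 0 0 0; 165 -185 0 0 0 0")

```text
t: 1.7
tcp_pos: [0.5077, 0.0463, 0.304]
ee_rot: [0.987, 0.162, 0.0, 0.0]
force: [1.1, -0.7, 0.6]
grip_width: 0.0
grasp_force: 0.0
```

Emit:
step_arm(steps="10 -10 0 0 0 7; 20 -20 0 0 0 14; 30 -30 0 0 0 21; 41 -43 0 0 0 28.5; 41 -43 0 0 0 28.5")

```text
t: 2.2
tcp_pos: [0.5329, 0.0995, 0.3037]
ee_rot: [0.996, -0.086, -0.0, -0.0]
force: [0.4, 0.3, -0.6]
grip_width: -0.0
grasp_force: 0.0
```

```bash
python3 - <<'E'
from h import *
where();go("rocker hi",.023,.056,.105)
E
```

```text
t 2.2 tip in warmer mm [ 23.4  57.1 230.7] F [ 0.4   0.32 -0.6 ] grip -2.4963589174856795e-05 0.0
rocker hi shift mm [ -0.4   1.2 125.7] turn deg [-0.03  0.01  0.01]
```

Descend to about 20 mm above the rocker, then take a close look.

Emit:
step_arm(steps="0 1 30 0 0 0; 0 1 65 0 0 0; 0 1 95 0 0 0; 0 1 115 0 0 0; 0 1 120 0 0 0")

```text
t: 2.7
tcp_pos: [0.53, 0.0962, 0.1807]
ee_rot: [0.996, -0.085, -0.003, 0.001]
force: [0.0, 0.1, -0.2]
grip_width: -0.0001
grasp_force: 0.0
```

```bash
python3 - <<'E'
from h import *
where()
a=optics.camera("top")[120:270,225:400,::-1];b=optics.camera("scene")[120:250,240:415,::-1]
cv2.imwrite("pics/near1.png",np.vstack([cv2.resize(a,(580,300*580//350*1)) if 0 else cv2.resize(a,None,fx=2,fy=2,interpolation=2),cv2.resize(b,None,fx=2,fy=2,interpolation=2)]))
E
```

```text
t 2.7 tip in warmer mm [ 20.6  53.1 107.7] F [ 0.03  0.11 -0.21] grip -7.483091420134429e-05 0.0
```

View pics/near1.png

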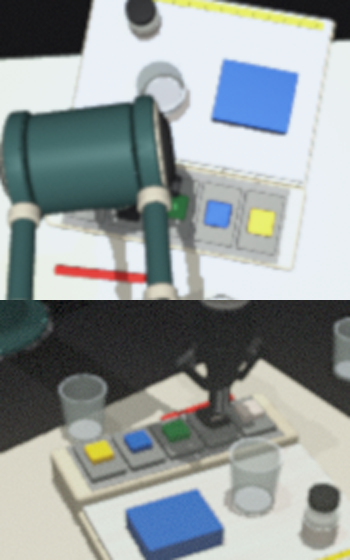

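The top view is blocked by the arm. The scene crop shows the closed tips directly above the rocker at about (217,420), clear of beaker_a and the neighbouring keys. Next I press.

Emit:
step_arm(steps="2 -2 8 0 0 0; 2 -2 14 0 0 0; 2 -2 19 0 0 0; 2 -2 23 0 0 0; 2 -2 26 0 0 0")

```text
t: 3.3
tcp_pos: [0.5371, 0.0985, 0.1596]
ee_rot: [0.996, -0.086, 0.003, -0.0]
force: [3.5, -2.8, 6.5]
grip_width: -0.0003
grasp_force: 3.5
```

```bash
python3 - <<'E'
from h import *
where()
E
```

```text
t 3.3 tip in warmer mm [28.1 56.9 86.6] F [ 3.51 -2.81  6.51] grip -0.00027574848917734536 3.483705692924559
```

Emit:
step_arm(steps="-4 0 2 0 0 0; -4 0 4 0 0 0; -4 0 6 0 0 0; -4 0 7 0 0 0; -4 0 8 0 0 0")

```text
t: 3.8
tcp_pos: [0.5336, 0.0996, 0.1521]
ee_rot: [0.996, -0.086, 0.003, -0.001]
force: [3.8, 0.4, 4.6]
grip_width: -0.0005
grasp_force: 2.4
```

```bash
python3 - <<'E'
from h import *
where()
E
```

```text
t 3.8 tip in warmer mm [24.6 57.4 79.1] F [3.77 0.41 4.58] grip -0.0004858984050208817 2.365683764219284
```

Near the stop at 79.1 mm. I'll press a little further until the force climbs.

Emit:
step_arm(steps="0 0 1 0 0 0; 0 0 2 0 0 0; 0 0 3 0 0 0; 0 0 3 0 0 0; 0 0 3 0 0 0")

```text
t: 4.3
tcp_pos: [0.5335, 0.0996, 0.1514]
ee_rot: [0.996, -0.086, 0.003, -0.001]
force: [-1.6, -1.4, 22.7]
grip_width: 0.0002
grasp_force: 11.2
```

```bash
python3 - <<'E'
from h import *
where()
E
```

```text
t 4.3 tip in warmer mm [24.4 57.4 78.4] F [-1.57 -1.45 22.68] grip 0.0001517899155985858 11.163717701565474
```

The rocker is at its stop: the force rose to 22.7 N with the tip at 78.4 mm. Next, up and across to blue.

Emit:
step_arm(steps="0 0 -20 0 0 0; 0 0 -40 0 0 0; -10 40 -40 0 0 0; -20 85 -40 0 0 0; -24 113 -40 0 0 0")

```text
t: 4.8
tcp_pos: [0.4848, -0.0091, 0.1856]
ee_rot: [0.996, -0.086, -0.002, 0.0]
force: [0.3, -0.1, 0.3]
grip_width: 0.0002
grasp_force: 0.0
```

Emit:
step_arm(steps="0 0 0 0 0 0; 0 0 0 0 0 0")

```text
t: 5.0
tcp_pos: [0.4866, -0.008, 0.1861]
ee_rot: [0.996, -0.087, -0.001, -0.0]
force: [0.3, 0.2, 0.3]
grip_width: -0.0001
grasp_force: 0.0
```

```bash
python3 - <<'E'
from h import *
a=optics.camera("top")[160:270,225:400,::-1];b=optics.camera("scene")[120:250,240:415,::-1]
cv2.imwrite("pics/near2.png",np.vstack([cv2.resize(a,None,fx=2.2,fy=2.2,interpolation=2),cv2.resize(b,None,fx=2.2,fy=2.2,interpolation=2)]))
where();go("blue +5mm",0,-.056,.084)
E
```

```text
t 5.1 tip in warmer mm [ -3.2 -55.8 113.4] F [ 0.22  0.42 -0.28] grip 0.00012236954803784622 0.0
blue +5mm shift mm [ 3.1  0.2 29.4] turn deg [-0.02  0.07 -0.  ]
```

View pics/near2.png

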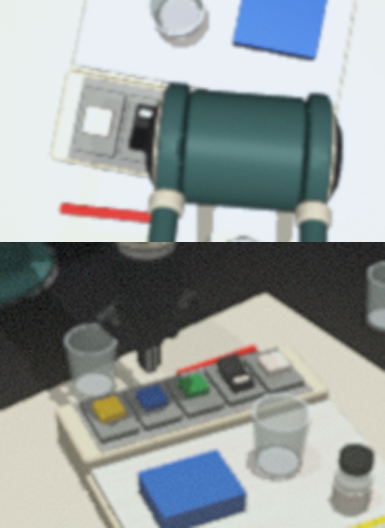

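The rocker's near half is now raised and its white bar lies level at about (237,378) in the scene crop. The tips hover over blue at (150,360). Next I press blue to about 71 mm.

Emit:
step_arm(steps="3 0 14 0 0 0; 3 0 24 0 0 0; 3 0 30 0 0 0; 3 0 34 0 0 0; 3 0 37 0 0 0")

```text
t: 5.6
tcp_pos: [0.4899, -0.0079, 0.1491]
ee_rot: [0.996, -0.086, -0.001, -0.0]
force: [-3.9, 0.3, 3.0]
grip_width: 0.0002
grasp_force: 1.7
```

Emit:
step_arm(steps="0 0 2 0 0 0; 0 0 4 0 0 0; 0 0 5 0 0 0; 0 0 6 0 0 0; 0 0 6 0 0 0")

```text
t: 6.1
tcp_pos: [0.4909, -0.0083, 0.144]
ee_rot: [0.996, -0.086, 0.0, -0.0]
force: [-0.3, 0.9, -0.2]
grip_width: -0.0
grasp_force: 0.4
```

```bash
python3 - <<'E'
from h import *
where()
E
```

```text
t 6.1 tip in warmer mm [  0.5 -56.4  71. ] F [-0.29  0.88 -0.15] grip -5.17506047139345e-06 0.3709960402920842
```

Emit:
step_arm(steps="0 0 1 0 0 0; 0 0 2 0 0 0; 0 0 3 0 0 0; 0 0 3 0 0 0; 0 0 3 0 0 0")

```text
t: 6.6
tcp_pos: [0.4911, -0.0084, 0.1433]
ee_rot: [0.996, -0.086, 0.0, 0.0]
force: [-8.4, 0.8, 18.8]
grip_width: 0.0003
grasp_force: 9.3
```

```bash
python3 - <<'E'
from h import *
where()
E
```

```text
t 6.6 tip in warmer mm [  0.8 -56.4  70.3] F [-8.39  0.81 18.82] grip 0.0003390573567859087 9.256395406555384
```

Blue is at its stop: 18.8 N with the tip at 70.3 mm. Up and across to green, 56 mm in warmer +y.

Emit:
step_arm(steps="0 0 -20 0 0 0; 0 0 -38 0 0 0; 0 -25 -38 0 0 0; 0 -56 -38 0 0 0; 0 -56 -38 0 0 0")

```text
t: 7.1
tcp_pos: [0.5015, 0.0489, 0.1794]
ee_rot: [0.996, -0.085, 0.001, -0.001]
force: [-0.1, -0.0, 0.4]
grip_width: 0.0
grasp_force: 0.0
```

Emit:
step_arm(steps="0 0 0 0 0 0; 0 0 0 0 0 0")

```text
t: 7.3
tcp_pos: [0.5002, 0.0463, 0.1786]
ee_rot: [0.996, -0.086, -0.0, 0.0]
force: [-1.1, -0.3, 0.8]
grip_width: -0.0003
grasp_force: 0.0
```

```bash
python3 - <<'E'
from h import *
where();go("green down",0,0,.071)
E
```

```text
t 7.3 tip in warmer mm [  0.3  -1.  105.6] F [-1.08 -0.3   0.81] grip -0.0003161691075441835 0.0
green down shift mm [-0.3 -1.  34.6] turn deg [ 0.03  0.   -0.02]
```

Emit:
step_arm(steps="0 -1 14 0 0 0; 0 -1 22 0 0 0; 0 -1 27 0 0 0; 0 -1 31 0 0 0; 0 -1 34 0 0 0")

```text
t: 7.8
tcp_pos: [0.4997, 0.0475, 0.1443]
ee_rot: [0.996, -0.086, -0.001, 0.0]
force: [-4.7, -1.4, 4.3]
grip_width: 0.0001
grasp_force: 2.3
```

Emit:
step_arm(steps="0 0 1 0 0 0; 0 0 2 0 0 0; 0 0 3 0 0 0; 0 0 4 0 0 0; 0 0 4 0 0 0")

```text
t: 8.3
tcp_pos: [0.5, 0.0476, 0.1433]
ee_rot: [0.996, -0.086, -0.001, 0.0]
force: [-12.4, -1.6, 20.7]
grip_width: 0.0002
grasp_force: 10.6
```

```bash
python3 - <<'E'
from h import *
where()
E
```

```text
t 8.3 tip in warmer mm [-0.3  0.2 70.3] F [-12.36  -1.59  20.7 ] grip 0.000208863587182928 10.594460024731234
```

Green is fully down (20.7 N). Retract upward and move aside so I can check.

Emit:
step_arm(steps="0 0 -20 0 0 0; 0 0 -60 0 0 0; 0 0 -105 0 0 0; 0 0 -150 0 0 0; 0 40 -160 0 0 0")

```text
t: 8.8
tcp_pos: [0.4977, 0.0109, 0.3081]
ee_rot: [0.996, -0.084, 0.007, -0.002]
force: [0.9, -1.5, 0.7]
grip_width: 0.0002
grasp_force: 0.0
```

Emit:
step_arm(steps="0 45 0 0 0 0; 0 90 0 0 0 0; 0 135 0 0 0 0; 0 180 0 0 0 0; 0 220 0 0 0 0")

```text
t: 9.3
tcp_pos: [0.4558, -0.2104, 0.3014]
ee_rot: [0.996, -0.086, 0.001, 0.0]
force: [1.2, -0.1, 0.7]
grip_width: -0.0001
grasp_force: 0.0
```

Emit:
step_arm(steps="0 30 0 0 0 0; 0 60 0 0 0 0; 0 80 0 0 0 0; 0 80 0 0 0 0; 0 80 0 0 0 0")

```text
t: 9.8
tcp_pos: [0.4423, -0.2872, 0.3009]
ee_rot: [0.996, -0.087, 0.0, -0.0]
force: [-0.7, 0.7, 0.5]
grip_width: 0.0002
grasp_force: 0.0
```

```bash
python3 - <<'E'
from h import *
where()
a=optics.camera("top")[110:300,225:400,::-1];b=optics.camera("scene")[120:250,240:415,::-1]
cv2.imwrite("pics/end.png",np.hstack([cv2.resize(a,None,fx=2.2,fy=2.2,interpolation=2),cv2.copyMakeBorder(cv2.resize(b,None,fx=2.2,fy=2.2,interpolation=2),0,132,0,0,0)]))
E
```

```text
t 9.8 tip in warmer mm [   0.4 -339.4  227.9] F [-0.68  0.65  0.47] grip 0.0001551540134413857 0.0
```

View pics/end.png

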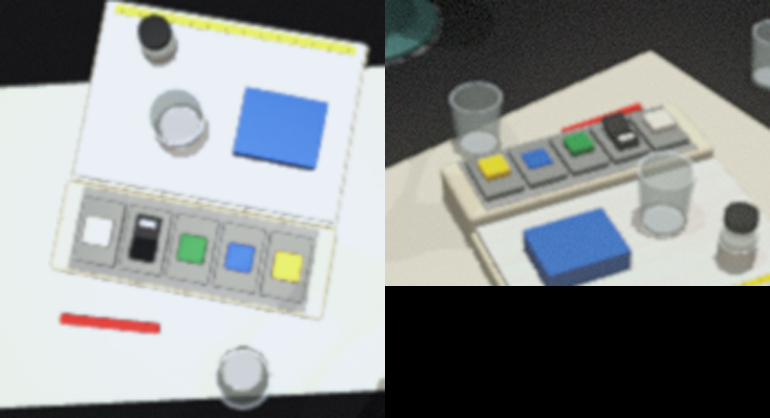

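The final picture shows the rocker tipped on (620,132), blue sunk (537,158), and green up (578,142). Yellow (494,166) and white are up, and the glassware stands where it was.

```bash
python3 -c "
from plant import manip
print(manip.hand_in())"
```

```text
the job is handed in; nothing more can be done
None
```

The slide warmer is started and the job is handed in: I pushed the rocker on, pressed blue until it stayed down, then pressed green fully and let it come back up, with the yellow and white keys and everything else left as they were.

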